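# Pack up the bottling stand to the pointer

## Task

Short bottles are next on the bottling stand, so its steel foot plate has to be packed up to the height shown by the sliding pointer on its post. Choose the two of the three wooden spacer blocks that together fill the gap, and lay them flat on top of one another on the foot plate, centred and lengthwise along the plate, so that the top of the stack is level with the top of the pointer to within 10 mm. Leave the third block on the table, clear of the stand.

Things in the scene. Friction and masses are not known exactly. Their poses are not given: they have to be found in the camera images.
- level (a point): Height to reach, straight above the foot plate's centre, level with the pointer blade's top face. x along the plate's length, y towards the post, z up. Fixed steel plate 160 x 76 mm, its top 12 mm above the table. Post 160 mm from the centre along y, 171 mm high; the brass blade (30 wide, 6 thick) points from it at the plate, ends 95 mm from the centre, clamped 67 to 100 mm above the plate.
- spacer_thin: The thinnest and longest of three plain beech spacer blocks: 130 long (its x) x 50 wide (its y) x 25 mm thick (its z), square edges, two small dark dots on its top near the ends of its length. Origin at the centre of its underside. Lies flat on the table at the start.
- spacer_mid: The middle one of three plain beech spacer blocks: 105 long (its x) x 50 wide (its y) x 40 mm thick (its z), square edges, two small dark dots on its top near the ends of its length. Origin at the centre of its underside. Lies flat on the table at the start.
- spacer_thick: The thickest and shortest of three plain beech spacer blocks: 80 long (its x) x 50 wide (its y) x 55 mm thick (its z), square edges, two small dark dots on its top near the ends of its length. Origin at the centre of its underside. Lies flat on the table at the start.
Not all that is in view belongs to the job. What is shaped like the spacer_mid but purple or turquoise is not meant. What is shaped like the spacer_thin but green is not meant.

How it is judged (in metres and radians):
At the end, for the whole second after the job is handed in: Two spacers lie flat on top of one another on the foot plate, each within 20 mm of the plate's centre and within 15 degrees of its length, the top of the stack within 10 mm of the pointer's height; the third spacer lies on the table more than 110 mm from the plate's centre; all at rest (((height (world z) of spacer_thin between 0.007 and 0.018 m and height (world z) of spacer_mid between 0.031 and 0.043 m and z of spacer_mid in the frame of level between -0.051 and -0.029 m and horizontal distance between spacer_thick and level above 0.11 m and height (world z) of spacer_thick below 0.02 m and horizontal distance between each of spacer_thin, spacer_mid and level below 0.02 m and angle between the x axis of each of spacer_thin, spacer_mid and the x axis of level, either way round below 0.26 rad and angle between each of spacer_thin, spacer_mid's own z axis and vertical below 0.12 rad) or (height (world z) of spacer_thin between 0.007 and 0.018 m and height (world z) of spacer_thick between 0.031 and 0.043 m and z of spacer_thick in the frame of level between -0.066 and -0.044 m and horizontal distance between spacer_mid and level above 0.11 m and height (world z) of spacer_mid below 0.02 m and horizontal distance between each of spacer_thin, spacer_thick and level below 0.02 m and angle between the x axis of each of spacer_thin, spacer_thick and the x axis of level, either way round below 0.26 rad and angle between each of spacer_thin, spacer_thick's own z axis and vertical below 0.12 rad) or (height (world z) of spacer_mid between 0.007 and 0.018 m and height (world z) of spacer_thin between 0.046 and 0.058 m and z of spacer_thin in the frame of level between -0.036 and -0.014 m and horizontal distance between spacer_thick and level above 0.11 m and height (world z) of spacer_thick below 0.02 m and horizontal distance between each of spacer_mid, spacer_thin and level below 0.02 m and angle between the x axis of each of spacer_mid, spacer_thin and the x axis of level, either way round below 0.26 rad and angle between each of spacer_mid, spacer_thin's own z axis and vertical below 0.12 rad) or (height (world z) of spacer_mid between 0.007 and 0.018 m and height (world z) of spacer_thick between 0.046 and 0.058 m and z of spacer_thick in the frame of level between -0.066 and -0.044 m and horizontal distance between spacer_thin and level above 0.11 m and height (world z) of spacer_thin below 0.02 m and horizontal distance between each of spacer_mid, spacer_thick and level below 0.02 m and angle between the x axis of each of spacer_mid, spacer_thick and the x axis of level, either way round below 0.26 rad and angle between each of spacer_mid, spacer_thick's own z axis and vertical below 0.12 rad) or (height (world z) of spacer_thick between 0.007 and 0.018 m and height (world z) of spacer_thin between 0.061 and 0.073 m and z of spacer_thin in the frame of level between -0.036 and -0.014 m and horizontal distance between spacer_mid and level above 0.11 m and height (world z) of spacer_mid below 0.02 m and horizontal distance between each of spacer_thick, spacer_thin and level below 0.02 m and angle between the x axis of each of spacer_thick, spacer_thin and the x axis of level, either way round below 0.26 rad and angle between each of spacer_thick, spacer_thin's own z axis and vertical below 0.12 rad) or (height (world z) of spacer_thick between 0.007 and 0.018 m and height (world z) of spacer_mid between 0.061 and 0.073 m and z of spacer_mid in the frame of level between -0.051 and -0.029 m and horizontal distance between spacer_thin and level above 0.11 m and height (world z) of spacer_thin below 0.02 m and horizontal distance between each of spacer_thick, spacer_mid and level below 0.02 m and angle between the x axis of each of spacer_thick, spacer_mid and the x axis of level, either way round below 0.26 rad and angle between each of spacer_thick, spacer_mid's own z axis and vertical below 0.12 rad)) and linear speed of each of spacer_thin, spacer_mid, spacer_thick below 0.02 m/s); the robot touches nothing.
It also fails if it takes over 59 s, if anything falls off the work surface, if the arm or the gripper's body presses on something with over 40 N, if the wrist force passes 120 N, or if a joint passes its speed limit or range.

## Robot

A 6-joint arm with a two-finger parallel gripper is mounted at the origin on the work surface. World frame = base frame: x ahead of the robot, y to its left, z up, the work surface at z = 0. Lengths are in mm, angles in rad, forces in N, time in s.
With the tool pointing down it reaches from about 300 to 775 mm from the base axis. Payload 14.6 kg.
Tool frame: the origin (TCP) lies at the very end of the fingers, on their centre line; the grasp point (between the pads) lies 19 mm behind it; z points along the fingers, y is the line along which they close (so a half turn about z gives the same grasp; the last joint's range is limited). The gripper opens to 94 mm and grips with 3 to 60 N. Pads are 16 mm wide; open, the fingers measure 119 mm over their backs; the gripper's body (75 mm by 177 mm) begins 78 mm behind the grasp point.
Start: joints at [-1.37, 0.3, 1.521, -0, 1.321, -0.067], TCP at [145.529, -530.387, 205.446] pointing down, gripper open.
Joint ranges: [-3.03, 3.03], [-0.79, 2.21], [0.23, 2.52], [-1.04, 4.18], [0, 3.07], [-2.55, 2.55]. Speed limits (rad/s): [2.22, 2.22, 2.57, 3.14, 3.14, 3.14].

## Interface

Orientations are given as [roll, pitch, yaw] about the fixed x, y, z axes, in that order (R = Rz(yaw) Ry(pitch) Rx(roll)).
In Python, from cell import manip, camera, get_calibration gives the robot as it stands. The module is installed in compiled form; this text tells all that it offers.
- The arm moves only by the tool jog_arm, never from a script. Its argument "plan" is one flat list of numbers, 6 for each row, row after row: the shift along the world's x, y, z in m, then the turn, a rotation vector about the world's x, y, z in degrees. A call has 1 to 20 rows; each row is the pose to reach, as a shift and turn from the pose commanded when the call began; what a row does not reach only later rows make up. A row lasts 1/10 s, in which the tool goes at most 50 mm and 8.59 degrees, less where a joint would pass 70% of its speed; a pose out of reach is approached as far as the arm can. A call with a gripper value outside its range is refused whole. "claw" is the finger opening in m, from 0 to 0.094, set as the call begins (left out, the last holds). The fingers move at their own pace and stop on an object; "force" is the grip in N (left out, the last holds). Time passes only in rows, so rows that repeat a pose let the fingers close. It gives the time, the measured TCP pose, the force, the opening and the grip force at its end, in the units of the state.
- manip.read_state(): the state, without advancing time (a new reading comes with each control period).
- camera(name): name is "side" or "top" or "wrist"; returns (picture, depth): 400x640x3 uint8, red, green, blue; 400x640 float32, mm along the optical axis (not along the pixel's ray), 0 where there is no reading.
- get_calibration(name): a dict with "fx", "fy", "cx", "cy" (pixels), "origin" and "attitude" of the camera in the world. Camera axes: x right, y down, z forward; pixel columns grow to the right and rows downward; lengths in mm; the calibration is good to about 2 mm. A picture is of the moment at which its call begins: read the wrist's pose just before it. get_calibration takes no time and is no camera call; for the wrist camera it gives the pose at the moment of the call.
- manip.sign_off(): hands the job in; it is judged then, once.
The state is a dict: "clock": time; "joints": joint angles; "qd": joint speeds; "effort": joint torques, N m; "eef_pos": TCP position; "eef_rot": TCP orientation; "wrist_force": force on the tool from outside, world axes, zero at the start; "moment": the same for the moment, N m; "finger_gap": finger opening in mm; "finger_force": force on a finger pad.
Only numpy, scipy, OpenCV 4.12 (cv2) and the standard library are available. Lean on these libraries where they do the work, as an engineer would, in place of code of your own. Each camera call takes 0.05 s, during which the arm holds its last target. There are 200 camera calls.

## Working session

There is one attempt and no reset: what is moved stays moved. The work goes in short steps, Python scripts to look and compute and a tool call to move; the robot and the scene stay as the last step left them, time stands still between calls to the robot, and variables do not carry over. Pictures are saved under pics/ and viewed, at most 10 in all, crops included, and the job is handed in when it is done.

Besides the shell and the picture viewer there is one more tool, called after ">>>" in YAML: its name, and indented under it one key for each argument. jog_arm: Moves the arm, as the interface text tells. Its arguments: {"type":"object","properties":{"plan":{"type":"array"},"claw":{"type":"number"},"force":{"type":"number"}},"required":["plan"]}

```bash
mkdir -p pics; cat > h.py <<'E'
import numpy as np,cv2
from cell import manip,camera,get_calibration
def save(n,im,s=1): cv2.imwrite('pics/'+n+'.png',cv2.resize(im[:,:,::-1],None,fx=s,fy=s))
def pts(d,c):
    v,u=np.indices(d.shape); p=np.stack([(u-c['cx'])/c['fx']*d,(v-c['cy'])/c['fy']*d,d],-1)
    return p@rot(c).T+np.array(c['origin'])
def rot(c):
    a=np.array(c['attitude'],float)
    if a.shape==(3,3): return a
    from scipy.spatial.transform import Rotation as R
    return R.from_euler('xyz',a).as_matrix()
E
python3 - <<'E'
from h import *
for n in ['top','side']:
    im,d=camera(n);c=get_calibration(n);print(n,c);np.savez(n+'.npz',im=im,d=d);save(n+'0',im,1.25)
    p=pts(d,c);print(p[200,320],p[300,320])
print(manip.read_state())
E
```

```text
top {'fx': 394.3662608541919, 'fy': 394.3662608541919, 'cx': 318.0008465425314, 'cy': 196.6100970995399, 'origin': array([381.02566871, -23.58069051, 806.20569231]), 'attitude': array([-2.95772531, -0.02818527, -1.58230044])}
[523.65810095 -52.1263196   -0.58624569] [ 3.22107904e+02 -4.96041664e+01 -9.01048488e-02]
side {'fx': 496.75536521884356, 'fy': 496.75536521884356, 'cx': 325.1185033913651, 'cy': 185.41171528717777, 'origin': array([ 432.09304672, -657.45728105,  797.75810545]), 'attitude': array([-2.43475593,  0.01784696, -0.18407953])}
[524.91147849 -23.98307151   2.84244248] [ 4.85266397e+02 -2.44755492e+02  2.68882852e-01]
{'clock': 0.1, 'joints': array([-1.36962294e+00,  3.00405199e-01,  1.52152208e+00,  1.36537167e-05,
        1.32068898e+00, -6.66099767e-02]), 'qd': array([-0.00068454, -0.00046024, -0.00230175,  0.00059574, -0.00111641,
        0.00133076]), 'effort': array([-3.99223090e-04, -5.32644761e+01, -3.53284800e+01,  7.09098321e-02,
        2.34447228e-02, -6.20206674e-05]), 'eef_pos': array([ 145.47541226, -530.16929092,  204.94743371]), 'eef_rot': array([-3.14057220e+00, -8.13279551e-05,  2.67779935e-01]), 'wrist_force': array([-0.28075264, -0.0681014 , -0.35285999]), 'moment': array([-0.0120198 , -0.01112463,  0.01584599]), 'finger_force': 0.0, 'finger_gap': 94.0762154815542}
```

View pics/top0.png

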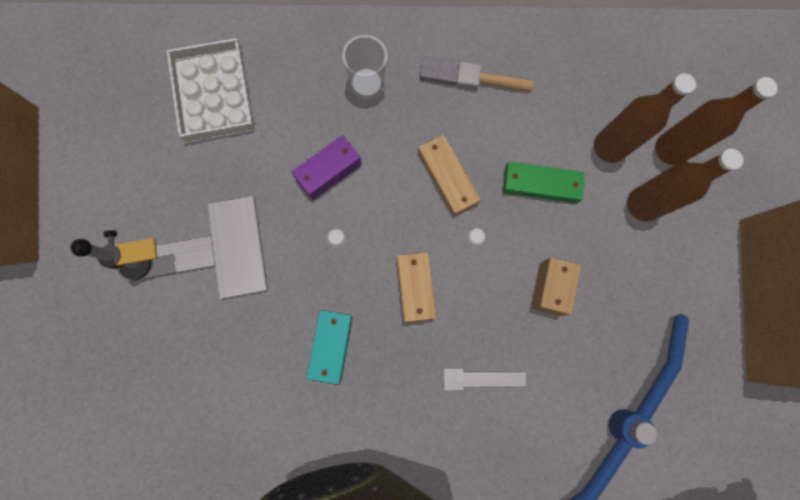

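View pics/side0.png

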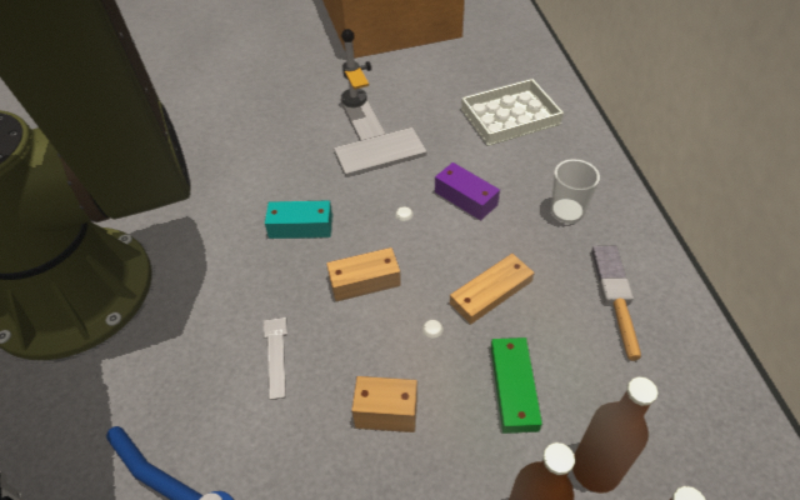

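The top view shows three beech blocks: thin at (449,175), mid at (416,288) and thick at (560,286). Lookalikes to leave alone are purple (327,167), turquoise (330,347) and green (545,182). The steel plate is at (238,247) and the brass blade at (135,251). Next I'll measure them.

```bash
python3 - <<'E'
from h import *
for n in ['top','side']:
    z=np.load(n+'.npz');im,d=z['im'],z['d'];c=get_calibration(n);p=pts(d,c)
    h=cv2.cvtColor(im,cv2.COLOR_RGB2HSV)
    print(n)
    wood=cv2.inRange(h,(8,90,120),(28,255,255))
    k,l,s,ce=cv2.connectedComponentsWithStats(wood)
    for i in range(1,k):
        if s[i,4]<60: continue
        q=p[(l==i)&(d>0)]; 
        zt=np.percentile(q[:,2],80); t=q[abs(q[:,2]-zt)<6]
        r=cv2.minAreaRect(t[:,:2].astype(np.float32))
        print('wood',ce[i].round()*1.25,s[i,4],'z',np.percentile(q[:,2],[5,50,80,95]).round(1),'rect',np.round(r[0],1),np.round(r[1],1),round(r[2],1), h[l==i].mean(0).round())
    # plate: light grey, z ~12
    u0=(150,250,140,250) if n=='top' else (260,350,90,145)
    m=np.zeros(d.shape,bool);m[u0[2]:u0[3],u0[0]:u0[1]]=1
    w=(m&(h[...,1]<40)&(h[...,2]>135)).astype(np.uint8)
    w=cv2.morphologyEx(w,cv2.MORPH_OPEN,np.ones((23,23) if n=='top' else (15,15)))
    q=p[(w>0)&(d>0)]
    if len(q):
        r=cv2.minAreaRect(q[:,:2].astype(np.float32));print('plate',w.sum(),np.median(q[:,2]),np.round(r[0],1),np.round(r[1],1),r[2])
    cv2.imwrite('pics/m_'+n+'.png',w*255)
E
```

```text
top
wood [507.5  80. ] 295 z [14.3 18.3 20.1 21.6] rect [ 820.6 -242. ] [91.7 16.7] 82.0 [ 16. 106. 154.]
wood [448.75 173.75] 1356 z [22.7 25.1 26.3 27.3] rect [ 648.3 -133.7] [128.7  48. ] 26.7 [ 16. 106. 174.]
wood [136.25 251.25] 487 z [90.5 92.5 93.7 94.7] rect [508.6 334.7] [30.7 55.8] 10.0 [ 20. 153. 172.]
wood [415.   286.25] 1314 z [37.4 39.9 41.  42. ] rect [459.  -75.2] [103.7  48.3] 5.6 [ 16. 105. 176.]
wood [560. 285.] 981 z [52.7 54.9 56.  57.1] rect [ 457.5 -297. ] [48.3 78.8] 75.1 [ 16. 107. 163.]
plate 2707 12.05761965992258 [530.1 216.3] [158.8  79.2] 9.303753852844238
side
wood [356.25  77.5 ] 187 z [90.  93.3 94.6 95.5] rect [508.3 335.9] [30.8 57.8] 10.1 [ 19. 185. 197.]
wood [362.5 267.5] 1161 z [38.2 40.8 41.9 43. ] rect [458.6 -75.2] [104.9  53.1] 7.4 [ 17. 138. 210.]
wood [491.25 285.  ] 1503 z [23.  25.7 26.9 28.1] rect [ 649.2 -133.8] [132.1  51.8] 27.5 [ 17. 139. 211.]
wood [627.5  328.75] 464 z [13.9 18.6 20.3 21.7] rect [ 821.7 -241.1] [96.2 18.2] 80.2 [ 17. 144. 184.]
wood [385. 395.] 1416 z [53.5 55.7 56.7 57.9] rect [ 457.5 -297. ] [51.6 79.7] 74.7 [ 17. 140. 200.]
plate 3600 4.348801587164928 [529.2 243.9] [200.8 225.1] 77.62916564941406
```

Blade top is at about 92.5 mm, so about 80.5 mm above the plate, which calls for thin (25) plus thick (55). Thin goes at the bottom. Next is a clearance check along the path, plus the close crop that confirms the choice.

```bash
python3 - <<'E'
from h import *
z=np.load('top.npz');p=pts(z['d'],get_calibration('top'))
ok=z['d']>0
for a,b,name in [((480,640),(50,180),'bottles'),((460,560),(250,400),'blue'),((270,320),(20,85),'glass')]:
    q=p[b[0]:b[1],a[0]:a[1]][ok[b[0]:b[1],a[0]:a[1]]];q=q[q[:,2]>30]
    print(name,q.min(0).round(),q.max(0).round())
    for lo in (30,100,150,200):
        s=q[q[:,2]>lo]
        if len(s):print(lo,len(s),s[:,0].min(),s[:,0].max(),s[:,1].min(),s[:,1].max())
im=z['im'][90:270,310:490]; save('crop1',im,3)
E
```

```text
bottles [ 538. -638.   30.] [ 733. -390.  223.]
30 7431 537.9001156196019 733.3754155785319 -638.2085178466042 -390.48641618146263
100 5101 537.9001156196019 733.3754155785319 -637.6337273160326 -391.02865486880467
150 2498 581.0269306674572 723.732424398113 -546.372967636347 -400.2516695217917
200 1049 586.3024322087037 718.9288890609467 -544.3890284492225 -407.93261984231555
blue [ 144. -501.   30.] [ 397. -305.   73.]
30 2339 143.6877293359486 396.8421119251087 -501.013985034895 -304.83911780926377
glass [787. -31.  30.] [859.  39.  93.]
30 1104 787.2238106577954 858.6698984794763 -31.002021211828605 38.514092281256836
```

View pics/crop1.png

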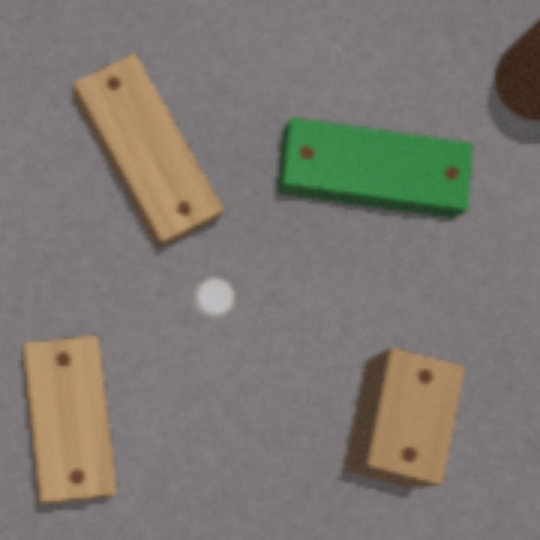

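The crop confirms it: plain beech thin at (148,150), thick at (415,415), green decoy at (380,165) kept apart. Moving above the thin block.

>>> jog_arm:
  plan: [0.503, 0.396, -0.03, 0, 0, 11.7, 0.503, 0.396, -0.03, 0, 0, 11.7, 0.503, 0.396, -0.03, 0, 0, 11.7, 0.503, 0.396, -0.03, 0, 0, 11.7, 0.503, 0.396, -0.03, 0, 0, 11.7, 0.503, 0.396, -0.03, 0, 0, 11.7, 0.503, 0.396, -0.03, 0, 0, 11.7, 0.503, 0.396, -0.03, 0, 0, 11.7, 0.503, 0.396, -0.03, 0, 0, 11.7, 0.503, 0.396, -0.03, 0, 0, 11.7, 0.503, 0.396, -0.03, 0, 0, 11.7, 0.503, 0.396, -0.03, 0, 0, 11.7, 0.503, 0.396, -0.03, 0, 0, 11.7, 0.503, 0.396, -0.03, 0, 0, 11.7, 0.503, 0.396, -0.03, 0, 0, 11.7, 0.503, 0.396, -0.03, 0, 0, 11.7, 0.503, 0.396, -0.03, 0, 0, 11.7, 0.503, 0.396, -0.03, 0, 0, 11.7]
  claw: 0.094
  force: 30

```text
clock: 1.9
eef_pos: [648.1, -135.2, 175.9]
eef_rot: [3.141, -0.0, 0.471]
wrist_force: [-0.7, -0.8, 0.4]
finger_gap: 94.1
finger_force: 0.0
```

```bash
cat >> h.py <<'E'
def blocks(n='wrist',lo=10):
    c=get_calibration(n);im,d=camera(n);p=pts(d,c);h=cv2.cvtColor(im,cv2.COLOR_RGB2HSV)
    k,l,s,ce=cv2.connectedComponentsWithStats(cv2.inRange(h,(8,90,100),(28,255,255)))
    for i in range(1,k):
        if s[i,4]<200: continue
        q=p[(l==i)&(d>0)]
        if len(q)<50: continue
        zt=np.percentile(q[:,2],80); t=q[abs(q[:,2]-zt)<5]
        r=cv2.minAreaRect(t[:,:2].astype(np.float32));print(n,'wood',ce[i].round(),s[i,4],'z',round(np.median(t[:,2]),1),np.round(r[0],1),np.round(r[1],1),round(r[2],1))
    return im,d,p
def st():
    s=manip.read_state();print(s['clock'],s['eef_pos'].round(1),np.degrees(s['eef_rot']).round(2),s['finger_gap'],s['finger_force'],s['wrist_force'].round(1))
E
python3 - <<'E'
from h import *
st();im,d,p=blocks();save('w1',im)
E
```

```text
1.9 [ 648.1 -135.2  175.9] [ 1.7998e+02 -2.0000e-02  2.6980e+01] 94.05843517064804 0.0 [-0.7 -0.8  0.4]
wrist wood [502.  76.] 2192 z 17.6 [ 819.7 -240.2] [94.9 18.2] 79.7
wrist wood [315. 183.] 6478 z 24.4 [ 647.4 -133.6] [128.9  49.4] 27.0
wrist wood [550. 338.] 424 z 292.9 [ 692.  -166.7] [13.7  2.5] 29.2
wrist wood [ 82. 341.] 309 z 293.1 [647.9 -80.6] [12.4  2.6] 24.3
wrist wood [185. 360.] 386 z 39.7 [421.5 -92.4] [29.3 21.4] 6.4
```

>>> jog_arm:
  plan: [0, 0.001, -0.05, 0, 0, 0, 0, 0.001, -0.1, 0, 0, 0, 0, 0.001, -0.14, 0, 0, 0, 0, 0.001, -0.16, 0, 0, 0, 0, 0.001, -0.17, 0, 0, 0, 0, 0.001, -0.17, 0, 0, 0, 0, 0.001, -0.17, 0, 0, 0]

```text
clock: 2.65
eef_pos: [649.2, -133.7, 7.0]
eef_rot: [3.14, -0.001, 0.472]
wrist_force: [0.1, -0.4, -0.6]
finger_gap: 94.2
finger_force: 0.0
```

>>> jog_arm:
  plan: [0, 0, 0, 0, 0, 0, 0, 0, 0, 0, 0, 0, 0, 0, 0, 0, 0, 0, 0, 0, 0, 0, 0, 0, 0, 0, 0, 0, 0, 0, 0, 0, 0, 0, 0, 0, 0, 0, 0, 0, 0, 0, 0, 0, 0, 0, 0, 0]
  claw: 0.03
  force: 30

```text
clock: 3.45
eef_pos: [648.6, -133.4, 5.5]
eef_rot: [3.142, -0.0, 0.472]
wrist_force: [0.4, -0.7, 1.4]
finger_gap: 49.4
finger_force: 30.0
```

>>> jog_arm:
  plan: [0, 0, 0.03, 0, 0, 0, 0, 0, 0.07, 0, 0, 0, -0.02, 0.05, 0.07, 0, 0, -4, -0.034, 0.1, 0.07, 0, 0, -8, -0.048, 0.14, 0.07, 0, 0, -12, -0.061, 0.18, 0.07, 0, 0, -17, -0.075, 0.22, 0.07, 0, 0, -17, -0.089, 0.26, 0.07, 0, 0, -17, -0.102, 0.3, 0.07, 0, 0, -17, -0.111, 0.33, 0.07, 0, 0, -17, -0.118, 0.348, 0.07, 0, 0, -17, -0.118, 0.348, 0.07, 0, 0, -17, -0.118, 0.348, 0.07, 0, 0, -17, -0.118, 0.348, 0.07, 0, 0, -17]

```text
clock: 4.85
eef_pos: [530.9, 213.7, 75.4]
eef_rot: [3.141, 0.0, 0.174]
wrist_force: [-0.3, -0.8, -1.6]
finger_gap: 49.4
finger_force: 30.0
```

```bash
python3 - <<'E'
from h import *
st();im,d,p=blocks();save('w2',im,1.25)
E
```

```text
4.85 [530.9 213.7  75.4] [179.99   0.     9.99] 49.448485980628675 29.998466670513153 [-0.3 -0.8 -1.6]
wrist wood [317. 219.] 18601 z 94.3 [547.6 216.6] [93.8 49.6] 10.0
wrist wood [ 74. 259.] 5528 z 91.9 [506.4 335.4] [30.9 56.3] 10.7
wrist wood [191. 336.] 348 z 192.4 [550.5 243.7] [13.4  1.8] 9.7
wrist wood [443. 340.] 346 z 192.3 [559.5 192.3] [12.6  1.7] 10.1
wrist wood [316. 361.] 1695 z 94.4 [473.1 203.6] [14.  49.4] 10.2
```

View pics/w2.png

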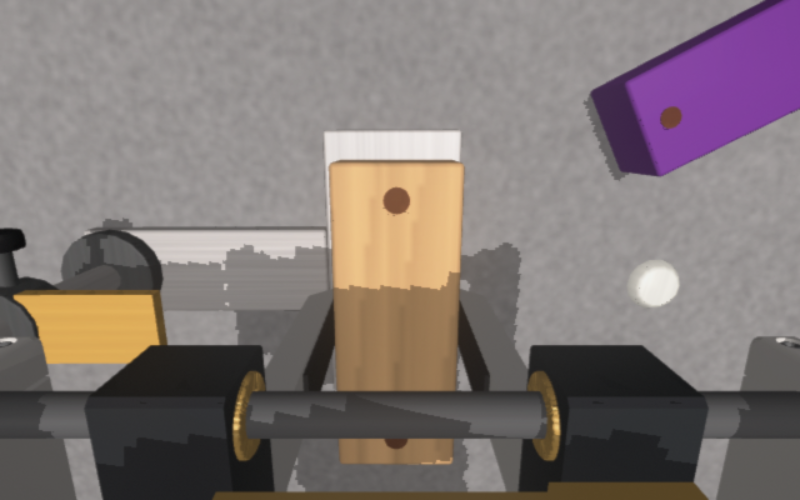

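The wrist view shows the thin block (397,310) aligned over the plate, whose far edge runs (325–460,130). The blade is clear at (90,325). Lowering and releasing.

>>> jog_arm:
  plan: [0, 0.001, -0.03, 0, 0, 0, 0, 0.001, -0.045, 0, 0, 0, 0, 0.001, -0.052, 0, 0, 0, 0, 0.001, -0.057, 0, 0, 0, 0, 0.001, -0.057, 0, 0, 0, 0, 0.001, -0.057, 0, 0, 0]

```text
clock: 5.5
eef_pos: [530.9, 215.7, 19.1]
eef_rot: [-3.141, -0.001, 0.175]
wrist_force: [0.5, 0.5, -0.4]
finger_gap: 49.8
finger_force: 30.0
```

>>> jog_arm:
  plan: [0, 0, 0, 0, 0, 0, 0, 0, 0, 0, 0, 0, 0, 0, 0, 0, 0, 0, 0, 0, 0, 0, 0, 0, 0, 0, 0, 0, 0, 0, 0, 0, 0, 0, 0, 0]
  claw: 0.08

```text
clock: 6.1
eef_pos: [530.5, 215.6, 18.5]
eef_rot: [3.142, -0.0, 0.175]
wrist_force: [-0.5, -0.1, 0.9]
finger_gap: 80.3
finger_force: 0.0
```

>>> jog_arm:
  plan: [0, 0, 0.03, 0, 0, 0, 0, 0, 0.08, 0, 0, 0, 0, 0, 0.13, 0, 0, 0, 0, 0, 0.14, 0, 0, 0, 0, 0, 0.14, 0, 0, 0, 0, 0, 0.14, 0, 0, 0]

```text
clock: 6.7
eef_pos: [530.0, 215.4, 157.0]
eef_rot: [3.141, 0.002, 0.175]
wrist_force: [-0.4, -0.1, -0.6]
finger_gap: 80.1
finger_force: 0.0
```

```bash
python3 - <<'E'
from h import *
st();im,d,p=blocks()
h=cv2.cvtColor(im,cv2.COLOR_RGB2HSV)
w=(abs(p[...,2]-12)<4)&(h[...,1]<40)&(d>0)&(abs(p[...,0]-530)<110)&(abs(p[...,1]-210)<45)
q=p[w];a=np.radians(10);e=np.array([[np.cos(a),np.sin(a)],[-np.sin(a),np.cos(a)]])
r=(q[:,:2]-[530,215])@e.T;print('plate rel extents',np.percentile(r,[0.5,99.5],axis=0).round(1))
E
```

```text
6.7 [530.  215.4 157. ] [1.7999e+02 1.1000e-01 1.0040e+01] 80.13777603788022 0.0 [-0.4 -0.1 -0.6]
wrist wood [317. 189.] 7661 z 36.4 [529.9 215.6] [128.2  49.1] 9.9
wrist wood [152. 215.] 2883 z 91.9 [506.  335.7] [30.7 55.8] 10.4
wrist wood [602. 261.] 256 z 31.1 [510.3 -78.5] [ 1.1 25.3] 5.0
wrist wood [592. 274.] 370 z 39.2 [500.6 -53.2] [19.6 21.1] 75.9
wrist wood [118. 335.] 396 z 273.8 [547.8 260.3] [12.9  2.4] 9.2
wrist wood [517. 340.] 355 z 274.1 [561.4 179.2] [13.1  2.4] 9.5
plate rel extents [[-81.5 -37. ]
 [ 77.5  42.7]]
```

Thin block sits centred on the plate. On to the thick block.

>>> jog_arm:
  plan: [-0.007, -0.05, 0, 0, 0, -3, -0.014, -0.1, 0, 0, 0, -6, -0.021, -0.15, 0, 0, 0, -10, -0.028, -0.2, 0, 0, 0, -14, -0.035, -0.25, 0, 0, 0, -18, -0.042, -0.3, 0, 0, 0, -22, -0.049, -0.35, 0, 0, 0, -25, -0.056, -0.4, 0, 0, 0, -25, -0.063, -0.45, 0, 0, 0, -25, -0.07, -0.49, 0, 0, 0, -25, -0.072, -0.512, 0, 0, 0, -25, -0.072, -0.512, 0, 0, 0, -25, -0.072, -0.512, 0, 0, 0, -25, -0.072, -0.512, 0, 0, 0, -25, -0.072, -0.512, 0, 0, 0, -25]
  claw: 0.094

```text
clock: 8.25
eef_pos: [458.8, -295.3, 158.2]
eef_rot: [-3.141, 0.0, -0.26]
wrist_force: [-0.2, -0.7, 0.5]
finger_gap: 93.6
finger_force: 0.0
```

```bash
python3 - <<'E'
from h import *
st();im,d,p=blocks()
E
```

```text
8.25 [ 458.8 -295.3  158.2] [-1.7999e+02  2.0000e-02 -1.4870e+01] 93.64597178212739 0.0 [-0.2 -0.7  0.5]
wrist wood [320. 198.] 5444 z 54.4 [ 455.7 -297.6] [49.  79.6] 74.3
wrist wood [ 83. 243.] 4403 z 39.3 [457.2 -75.5] [103.8  51.3] 5.8
wrist wood [ 83. 338.] 430 z 275.2 [ 494.7 -255.3] [ 2.7 13.8] 73.8
wrist wood [550. 341.] 402 z 275.3 [ 469.9 -347.9] [ 2.9 13.4] 75.1
```

>>> jog_arm:
  plan: [-0.002, -0.002, -0.04, 0, 0, 0, -0.002, -0.002, -0.08, 0, 0, 0, -0.002, -0.002, -0.12, 0, 0, 0, -0.002, -0.002, -0.138, 0, 0, 0, -0.002, -0.002, -0.138, 0, 0, 0, -0.002, -0.002, -0.138, 0, 0, 0]

```text
clock: 8.9
eef_pos: [457.0, -298.3, 21.3]
eef_rot: [3.141, -0.001, -0.26]
wrist_force: [-0.2, -0.7, 0.3]
finger_gap: 94.2
finger_force: 0.0
```

>>> jog_arm:
  plan: [0, 0, 0, 0, 0, 0, 0, 0, 0, 0, 0, 0, 0, 0, 0, 0, 0, 0, 0, 0, 0, 0, 0, 0, 0, 0, 0, 0, 0, 0, 0, 0, 0, 0, 0, 0, 0, 0, 0, 0, 0, 0, 0, 0, 0, 0, 0, 0]
  claw: 0.03
  force: 30

```text
clock: 9.7
eef_pos: [456.5, -298.4, 20.5]
eef_rot: [-3.142, 0.0, -0.261]
wrist_force: [-0.7, 0.8, 2.5]
finger_gap: 49.8
finger_force: 30.0
```

>>> jog_arm:
  plan: [0, 0, 0.04, 0, 0, 0, 0, 0, 0.08, 0, 0, 0, 0, 0.02, 0.11, 0, 0, 0, 0.01, 0.07, 0.11, 0, 0, 4, 0.017, 0.12, 0.11, 0, 0, 8, 0.024, 0.17, 0.11, 0, 0, 12, 0.031, 0.22, 0.11, 0, 0, 16, 0.038, 0.27, 0.11, 0, 0, 20, 0.045, 0.32, 0.11, 0, 0, 25, 0.052, 0.37, 0.11, 0, 0, 25, 0.059, 0.42, 0.11, 0, 0, 25, 0.066, 0.465, 0.11, 0, 0, 25, 0.071, 0.5, 0.11, 0, 0, 25, 0.0725, 0.514, 0.11, 0, 0, 25, 0.0725, 0.514, 0.11, 0, 0, 25, 0.0725, 0.514, 0.11, 0, 0, 25, 0.0725, 0.514, 0.11, 0, 0, 25]

```text
clock: 11.4
eef_pos: [529.1, 214.2, 130.5]
eef_rot: [3.141, 0.0, 0.174]
wrist_force: [0.3, 0.5, -1.9]
finger_gap: 49.9
finger_force: 30.0
```

```bash
python3 - <<'E'
from h import *
st();im,d,p=blocks();save('w4',im)
E
```

```text
11.4 [529.1 214.2 130.5] [1.7999e+02 1.0000e-02 9.9600e+00] 49.93137934358201 29.99909520149231 [ 0.3  0.5 -1.9]
wrist wood [316. 225.] 18285 z 164.3 [538.2 215.9] [59.7 49.8] 9.7
wrist wood [132. 225.] 3536 z 91.9 [506.1 336.5] [30.6 57.5] 10.2
wrist wood [191. 334.] 372 z 247.3 [548.5 244.1] [14.1  1.9] 10.0
wrist wood [442. 336.] 389 z 247.4 [557.8 193. ] [14.1  1.8] 10.4
```

Aligned; bottom is at 110 mm and needs to come down to 37, about 72 mm.

>>> jog_arm:
  plan: [0, 0.001, -0.03, 0, 0, 0, 0, 0.001, -0.055, 0, 0, 0, 0, 0.001, -0.065, 0, 0, 0, 0, 0.001, -0.072, 0, 0, 0, 0, 0.001, -0.072, 0, 0, 0, 0, 0.001, -0.072, 0, 0, 0, 0, 0.001, -0.072, 0, 0, 0]

```text
clock: 12.15
eef_pos: [529.5, 216.7, 59.4]
eef_rot: [-3.141, -0.001, 0.175]
wrist_force: [-1.2, -0.1, -1.8]
finger_gap: 49.5
finger_force: 30.0
```

>>> jog_arm:
  plan: [0, 0, 0, 0, 0, 0, 0, 0, 0, 0, 0, 0, 0, 0, 0, 0, 0, 0, 0, 0, 0, 0, 0, 0, 0, 0, 0, 0, 0, 0, 0, 0, 0, 0, 0, 0]
  claw: 0.08

```text
clock: 12.75
eef_pos: [529.0, 216.6, 58.5]
eef_rot: [-3.142, -0.0, 0.175]
wrist_force: [0.8, 0.2, -0.0]
finger_gap: 80.1
finger_force: 0.0
```

>>> jog_arm:
  plan: [0, 0, 0.03, 0, 0, 0, 0, 0, 0.08, 0, 0, 0, 0, 0, 0.12, 0, 0, 0, 0, 0, 0.14, 0, 0, 0, 0, 0, 0.14, 0, 0, 0, 0, 0, 0.14, 0, 0, 0]

```text
clock: 13.35
eef_pos: [528.8, 216.5, 197.7]
eef_rot: [3.142, 0.001, 0.175]
wrist_force: [0.2, 0.3, -0.4]
finger_gap: 80.3
finger_force: 0.0
```

```bash
python3 - <<'E'
from h import *
st();im,d,p=blocks();im,d,p=blocks('side');save('s5',im[40:240,180:440],3)
E
```

```text
13.35 [528.8 216.5 197.7] [1.800e+02 4.000e-02 1.004e+01] 80.26262659364033 0.0 [ 0.2  0.3 -0.4]
wrist wood [317. 182.] 6859 z 91.4 [528.3 216.4] [79.9 48.9] 10.0
wrist wood [176. 200.] 2160 z 91.9 [506.4 335.7] [30.  55.5] 10.3
wrist wood [578. 261.] 1648 z 39.4 [490.  -70.7] [40.2 51.1] 5.6
wrist wood [118. 335.] 397 z 314.7 [545.8 261.4] [13.1  2.2] 9.9
wrist wood [515. 336.] 416 z 314.7 [560.3 180.5] [13.5  2.7] 8.7
side wood [343.  14.] 767 z 91.4 [712.7 560.1] [120.2  11. ] 7.9
side wood [286.  62.] 208 z 93.3 [508.5 334.2] [31.2 58.8] 9.0
side wood [305. 106.] 1569 z 92.8 [530.1 215.5] [80.  53.3] 8.1
side wood [291. 218.] 1705 z 40.7 [458.9 -74.9] [103.9  53.1] 5.1
side wood [501. 263.] 515 z 18.9 [ 821.3 -239.8] [98.1 18. ] 80.2
```

View pics/s5.png

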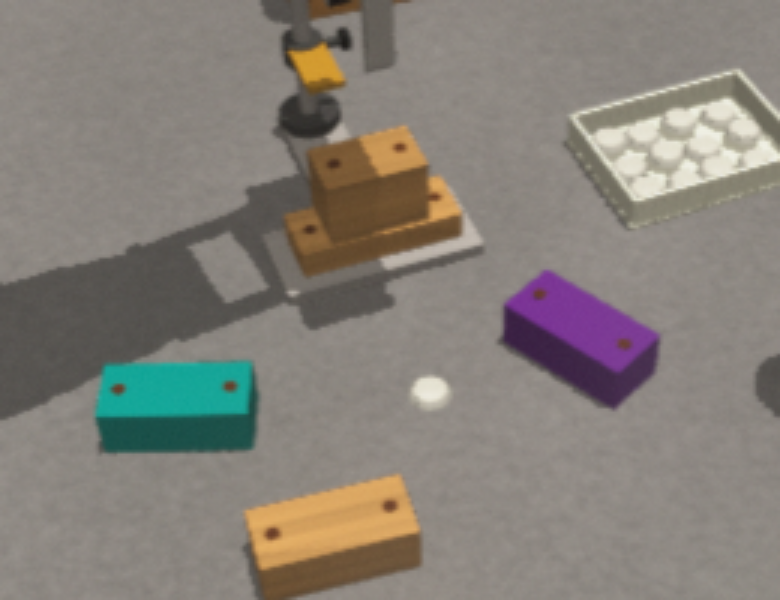

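The side view shows the thick block (370,180) flat on the thin one (375,225), centred on the plate. The stack top matches the blade top to within about 1 mm. The mid block (335,535) is untouched on the table, and the gripper is clear.

```bash
python3 -c "
from cell import manip
print(manip.sign_off())"
```

```text
the job is handed in; nothing more can be done
None
```

I packed the foot plate with the thin spacer below and the thick one on top; the stack's top measures within about 1 mm of the pointer, the mid spacer stays on the table clear of the stand, and the job is handed in (no verdict was shown).

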